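# Pack and latch the sample case

### The job

Stand the black-capped vial upright, all the way down, in the case's one empty hole, never tipping it over, and shut the lid. Then lift the front latch's loop over the lid's keeper so that its bar drops in behind the lip, and push the lever down past its snap-over point until it is home. Leave the white-capped vial, beaker, tamper and thumb screws undisturbed.

Things in the scene. Friction and masses are not known exactly. Their poses are not given: they have to be found in the camera images.
- case: Aluminium transport case, 110 (x) x 190 (y) x 100 mm high without lid, walls 5 mm, fixed. Origin: centre of underside; x points from its front (latch side, facing left as the robot sees it) to its back, z up; front face at x = -55 mm. Foam inside, top 68 mm high, 3 holes 28.5 mm wide in a row along y at x = -12, y = -55, 0, 55; the last two hold vials, tops 105 mm above the table.
- free_hole (a point): Centre of the floor of the empty hole (the end of the row nearest the robot), 45 mm above the table; the mouth is 23 mm higher. Axes as the case's.
- lid_hinge (a point): Middle of the lid's hinge line, at the case's back top edge (case x = +55 mm, z = 100 mm); the line runs along the case's y.
- lid (a joint): Lid angle: 0 shut, grows as it opens, 1.57 upright, at most 2.0. The lid is a hollow shell 110 mm long from hinge to front edge, 190 mm wide, 34 mm thick, 0.32 kg; open, it stands at the right and its outside faces right. Friction and damping: it stays where left near upright and sinks slowly when well past it. Push it shut from behind, on its outside. Shut, its top is 134 mm above the table.
- black_vial: Vial to pack: clear glass, brown contents, black screw cap; 60 mm tall, 30 g; body 25 mm diameter up to 48 mm, cap 21 mm. Stands upright. Origin: centre of its underside.
- lever_hinge (a point): Pin of the latch lever, in the middle (y = 0) of the case's front, 22 mm out from the front face (case x = -77 mm), 64 mm above the table; axis along the case's y. The shut lid is in a vertical gripper's way here: to work low on the lever, lean the tool 30 to 45 degrees, its wrist out from the case and its fingers pointing down and in at the front face.
- lever (a joint): Lever angle: 0 hanging straight down, home (a stop); grows as its end swings out from the case and up (1.57 straight out), at most 2.9. Light friction 0.045 N m keeps it where left. With the loop hooked it swings freely down to about 1.2, then a spring resists (3 to 5 N at the end); about 0.3 from home it passes dead centre, snaps on to 0 and stays.
- lever_end (a point): End of the lever handle, 50 mm from lever_hinge. The handle is a plate 20 mm wide (along the case's y), 3 mm thick, its end lip bent outward; home, the end is 14 mm above the table. The loop is pivoted on the lever 14 mm from lever_hinge, 0.21 rad to the case side of the handle line.
- loop_bar (a point): Middle of the loop's cross bar: steel, 8 mm thick, along y, 46 mm over the black rubber discs (12 mm wide, 4 thick) on its ends; pinch these: the bar is a roller, the loop turns freely on it. Rails 34 mm apart carry it 53 mm from the loop's pivot. It stays where put; at the start it lies out along the handle or up to 0.5 rad above it. Lifting draws the lever up; reach 67 mm from lever_hinge.
- keeper_seat (a point): On the lid: where the bar's middle lies when hooked, 18 mm out from the lid's front face; lid shut: 108 mm above the table. Keeper: steel hook 20 mm wide (y), open upward; channel 13 mm wide from 10.5 to 23.5 mm out, then the lip, 3 mm thick, top 114 mm above the table. The bar goes over the lip from outside and down into the channel; in tension it leans on the lip, 1 to 2 mm farther out.
- white_vial: Bystander: same size of vial with a white cap. Origin: centre of underside.
- beaker: Bystander: steel beaker 74 mm wide, 84 mm tall. Origin: centre of underside.
- tamper: Bystander: white tamping rod, standing, 40 mm foot, 88 mm tall. Origin: centre of underside.
- screw_a: Bystander: thumb screw standing on its head, 24 mm wide, 31 mm tall. Origin: centre of underside.
- screw_b: Bystander: second thumb screw, same size. Origin: centre of underside.
Not all that is in view belongs to the job. Leave any blue or yellow look-alike of the black_vial alone.

How it is judged:
On the way, in this order (a step that is already met when the one before it is completed fails the run):
1. the black-capped vial stands down in the empty hole (horizontal distance between black_vial and free_hole below 0.004 m and z of black_vial in the frame of free_hole below 0.004 m and angle between black_vial's own z axis and vertical below 0.12 rad and contact force between the fingers and black_vial below 0.05 N), for 0.1 s.
2. the lid is shut (value of joint lid below 0.04 rad), for 0.1 s.
3. the loop's bar lies in the keeper hook, lever still open (distance between loop_bar and keeper_seat below 0.006 m and value of joint lid below 0.04 rad and value of joint lever above 0.7 rad), for 0.1 s.
4. the lever is pushed home past the snap-over point (value of joint lever below 0.08 rad and distance between loop_bar and keeper_seat below 0.006 m), for 0.1 s.
At the end, for the whole second after the job is handed in: The lever is home (within 0.08 rad) and stays by itself, the loop bar is in the keeper (within 6 mm of keeper_seat), the lid is shut (within 0.04 rad), and the black-capped vial stands upright (0.12 rad) on the floor of its hole (within 4 mm); bystanders have moved less than 30 mm (all of step 4 and value of joint lid below 0.04 rad and horizontal distance between black_vial and free_hole below 0.004 m and z of black_vial in the frame of free_hole below 0.004 m and angle between black_vial's own z axis and vertical below 0.12 rad); the robot touches nothing.
It fails at once if the black-capped vial is tipped over (60 degrees) (angle between black_vial's own z axis and vertical above 1.05 rad).
It fails at once if a bystander is moved by more than 30 mm (distance of any of white_vial, beaker, tamper, screw_a, screw_b from where it was at the start of the episode above 0.03 m).
It also fails if it takes over 67 s, if anything falls off the work surface, if the arm or the gripper's body presses on something with over 40 N, if the wrist force passes 120 N, or if a joint passes its speed limit or range.

### The arm

A 7-joint arm with a two-finger parallel gripper is mounted at the origin on a cart in front of the work surface, level with it; the furniture and walls round the work are solid. World frame = base frame: x ahead of the robot, y to its left, z up, the work surface at z = 0. Lengths are in m, angles in rad, forces in N, time in s.
With the tool pointing down it reaches from about 0.4 to 0.85 m from the base axis. Payload 10.4 kg.
Tool frame: the origin (TCP) lies on the centre line of the jaws, within the pads' length; the fingertips stand 11 mm ahead of it and the grasp point (between the pads) lies 8 mm behind it (tip_reach is the distance from the TCP to the fingertips, in m); z points along the fingers, y is the line along which they close (so a half turn about z gives the same grasp; the last joint's range is limited). The gripper opens to 85 mm and grips with 20 to 120 N. Pads are 22 mm wide; open, the fingers measure 114 mm over their backs; the gripper's body (76 mm by 85 mm) begins 54 mm behind the grasp point. The pads swing forward as they close: fully open they stand 13 mm farther back than shut.
Start: joints at [1.18, 0.332, -0.065, 1.46, 0.022, 1.35, -0.088], TCP at [0.225, -0.583, 0.242] pointing down, gripper open.
Joint ranges: [-2.6, 2.6], [-0.5, 2.12], [-1.47, 1.34], [0.16, 2.42], [-1.27, 4.41], [0.06, 2.06], [-2.6, 2.6]. Speed limits (rad/s): [2.22, 2.22, 2.79, 2.79, 3.14, 3.14, 3.14].

### API

Orientations are given as a unit quaternion [x, y, z, w].
In Python, from workcell import get_obs, camera, hand_in, tip_reach gives the robot as it stands. The module is installed in compiled form; this text tells all that it offers.
- The arm moves only by the tool move_arm, never from a script. Its argument "plan" is a list of rows, each an object with "delta_pos": the shift along the tool's x, y, z in normalised numbers (1 is 800 mm), a list of three; "turn": the turn, a rotation vector about the tool's x, y, z in fractions of the full range, 1 being 4 rad, a list of three; "fingers": the closure, from 0 (fully open) to 1 (shut). A call has 1 to 12 rows; each row is the pose to reach, as a shift and turn from the pose commanded when the call began, along the tool's axes at that moment; what a row does not reach only later rows make up. A row lasts 1/8 s, in which the tool goes at most 62.5 mm and 10.7 degrees, less where a joint would pass 70% of its speed; a pose out of reach is approached as far as the arm can. A call with a gripper value outside its range is refused whole. The fingers move at their own pace and stop on an object; "force" is the grip in N (left out, the last holds). Time passes only in rows, so rows that repeat a pose let the fingers close. It gives the time, the measured TCP pose, the force, the opening and the grip force at its end, in the units of the state.
- get_obs(): the state, without advancing time (a new reading comes with each control period).
- camera(name): name is "side" or "top"; returns a dict with "color" (480x640x3 uint8, red, green, blue), "range_z" (480x640 float32, m along the optical axis (not along the pixel's ray), 0 where there is no reading), "fx", "fy", "cx", "cy" (pixels), "R" (3x3) and "t" (3): a world point X has camera coordinates R X + t. Camera axes: x right, y down, z forward; pixel columns grow to the right and rows downward; lengths in m; the calibration is good to about 2 mm. A picture is of the moment at which its call begins.
- hand_in(): hands the job in; it is judged then, once.
The state is a dict: "clock": time; "joint_pos": joint angles; "joint_velocities": joint speeds; "tau": joint torques, N m; "position": TCP position; "ee_rot": TCP orientation; "ft_force": force on the tool from outside, world axes, zero at the start; "torque": the same for the moment, N m; "grip_width": opening from 0.0 (shut) to 1.0 (fully open); "grasp_force": force on a finger pad.
Only numpy, scipy, OpenCV 4.12 (cv2) and the standard library are available. Lean on these libraries where they do the work, as an engineer would, in place of code of your own. Each camera call takes 0.05 s, during which the arm holds its last target. There are 200 camera calls.

## Working session

There is one attempt and no reset: what is moved stays moved. The work goes in short steps, Python scripts to look and compute and a tool call to move; the robot and the scene stay as the last step left them, time stands still between calls to the robot, and variables do not carry over. Pictures are saved under pics/ and viewed, at most 10 in all, crops included, and the job is handed in when it is done.

Besides the shell and the picture viewer there is one more tool, called after ">>>" by a JSON object that holds its "fn" and its "kwargs", one argument or row to a line. move_arm: Moves the arm, as the interface text tells. Its arguments: {"type":"object","properties":{"plan":{"type":"array","items":{"type":"object","properties":{"delta_pos":{"type":"array","items":{"type":"number"}},"turn":{"type":"array","items":{"type":"number"}},"fingers":{"type":"number"}}}},"force":{"type":"number"}},"required":["plan"]}

```bash
mkdir -p pics
cat > h.py <<'E'
import numpy as np, cv2, pickle
from workcell import get_obs, camera, hand_in, tip_reach
from scipy.spatial.transform import Rotation as Ro
def snap(n,tag=None):
    c=camera(n)
    if tag: cv2.imwrite(f'pics/{tag}.png',c['color'][:,:,::-1])
    return c
def pts(c):
    z=c['range_z'];v,u=np.mgrid[0:480,0:640]
    P=np.stack([(u-c['cx'])/c['fx']*z,(v-c['cy'])/c['fy']*z,z],-1)
    return (P-c['t'])@c['R']
def proj(c,X):
    q=np.asarray(X)@c['R'].T+c['t'];return q[...,0]/q[...,2]*c['fx']+c['cx'],q[...,1]/q[...,2]*c['fy']+c['cy']
def ray(c,u,v,h):
    d=c['R'].T@np.array([(u-c['cx'])/c['fx'],(v-c['cy'])/c['fy'],1]);o=-c['R'].T@c['t']
    return o+d*(h-o[2])/d[2]
E
python3 - <<'E'
from h import *
for n in('side','top'):
    c=snap(n,n+'0');pickle.dump(c,open(n+'0.pkl','wb'));print(n,-c['R'].T@c['t'],c['R'].round(3).tolist(),c['fx'])
print(get_obs(),tip_reach)
E
```

```text
side [0.49102048 0.47810683 0.60293955] [[-0.988, -0.152, 0.007], [-0.1, 0.614, -0.783], [0.115, -0.774, -0.622]] 521.3252696526076
top [ 0.41501308 -0.18195472  1.04446916] [[0.018, -1.0, -0.0], [-0.986, -0.017, -0.166], [0.166, 0.003, -0.986]] 498.52519514377883
{'clock': 0.1, 'joint_pos': array([ 1.18044567,  0.33282344, -0.06468777,  1.46084263,  0.021603  ,
        1.34989874, -0.08849445]), 'joint_velocities': array([-0.0004203 , -0.00157491, -0.0012297 , -0.00216705, -0.00011581,
       -0.00022792, -0.00090251]), 'tau': array([ 1.17702177e-03, -6.26745272e+01,  4.87317285e-02, -3.92428279e+01,
        1.61556905e-02,  6.97712196e-03, -8.69084874e-05]), 'position': array([ 0.22457535, -0.58292088,  0.24159325]), 'ee_rot': array([ 9.83141069e-01,  1.82847562e-01, -1.47902664e-04, -6.20998592e-04]), 'ft_force': array([ 0.18733786, -0.58305589,  0.06466881]), 'torque': array([ 0.04582572,  0.01020463, -0.0412679 ]), 'grasp_force': 0.0, 'grip_width': 1.0016414226509798} 0.011
```

View pics/top0.png

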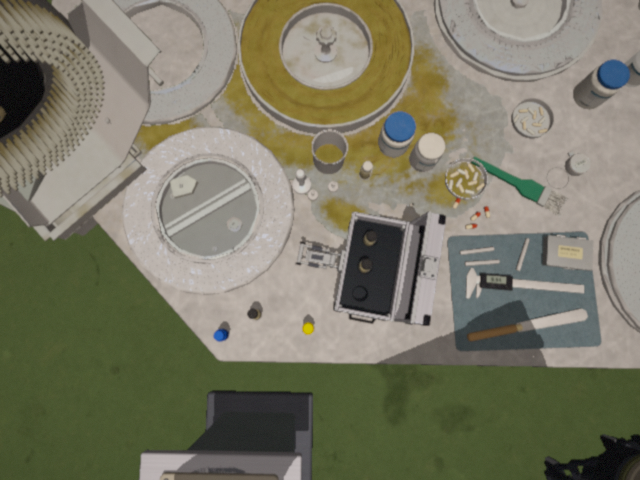

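View pics/side0.png

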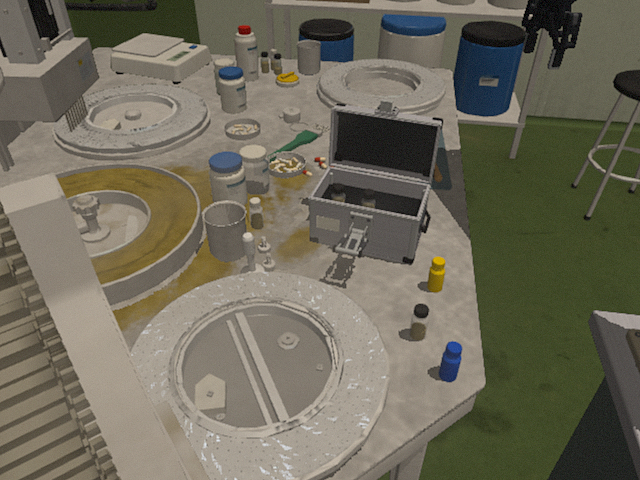

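Top view: the case is at (375,265), its lid open to the right, and its empty hole near (360,293). The latch lies out to the left at (318,253). Three vials could be meant: black cap at (254,313) top / (419,320) side, blue at (221,335) top / (451,362) side, and yellow at (308,328) top / (437,275) side. The black cap with brown glass fits the description. I'll confirm that in one crop while measuring.

Run:
```python
from h import *
s=pickle.load(open('side0.pkl','rb'));t=pickle.load(open('top0.pkl','rb'))
S=s['color'][:,:,::-1];T=t['color'][:,:,::-1]
a=cv2.resize(S[290:380,390:480],(400,400),interpolation=2);b=cv2.resize(T[205:330,290:450],(512,400),interpolation=2)
b=b[:, :400]
d=cv2.resize(T[200:335,285:455],(800,600),interpolation=2)
cv2.imwrite('pics/c1.png',np.hstack([a,cv2.resize(T[295:350,205:260],(400,400),interpolation=2)]))
cv2.imwrite('pics/c2.png',d)
P=pts(t);Q=pts(s)
print('valid',(t['range_z']>0).mean(),(s['range_z']>0).mean())
for n,p,c in(('top',P,t),('side',Q,s)):
  print(n)
  for nm,box in dict(vial=(0,0),).items(): pass
# vial via heights from top depth
m=(P[...,2]>.01)&(P[...,2]<.2)&(t['range_z']>0)
def rep(mask,lab):
    n,l,st,ce=cv2.connectedComponentsWithStats(mask.astype(np.uint8))
    for i in range(1,n):
        if st[i,4]>15: print(lab,st[i],ce[i].round(1))
w=np.zeros_like(m);w[295:350,205:325]=1
rep(m&w,'top h')
for (u,v) in((254,313),):
    sub=P[v-8:v+9,u-8:u+9].reshape(-1,3);k=sub[:,2]>.05;print('cap top pts',k.sum(),sub[k].mean(0),sub[k,2].max())
mm=(Q[...,2]>.006)&(s['range_z']>0);sub=Q[300:345,405:435];k=mm[300:345,405:435]&(sub[...,2]<.08)
x=sub[k];print('side vial',k.sum(),x.min(0),x.max(0));
for lo,hi in((.01,.045),(.05,.065)):
    y=x[(x[:,2]>lo)&(x[:,2]<hi)];print(lo,y.mean(0),np.percentile(y,[5,95],axis=0).round(4).tolist())
```

```text
valid 0.9958756510416666 0.9960807291666667
top
side
top h [247 308  15  12 147] [254.  313.5]
top h [302 322  13  13 128] [307.7 328. ]
top h [213 329  16  13 157] [220.4 334.7]
cap top pts 93 [ 0.42712351 -0.05927537  0.05825378] 0.06232214244153368
side vial 553 [ 0.41433156 -0.07009275  0.00605127] [ 0.43909318 -0.04605886  0.06391598]
0.01 [ 0.42757331 -0.0511639   0.02949684] [[0.416, -0.0586, 0.0118], [0.4381, -0.0472, 0.0435]]
0.05 [ 0.42732507 -0.05608231  0.05909049] [[0.4183, -0.0656, 0.0521], [0.436, -0.0496, 0.0625]]
```

View pics/c1.png

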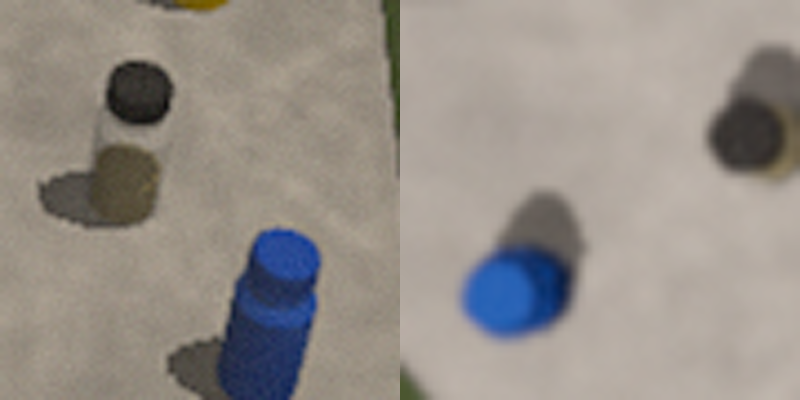

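View pics/c2.png

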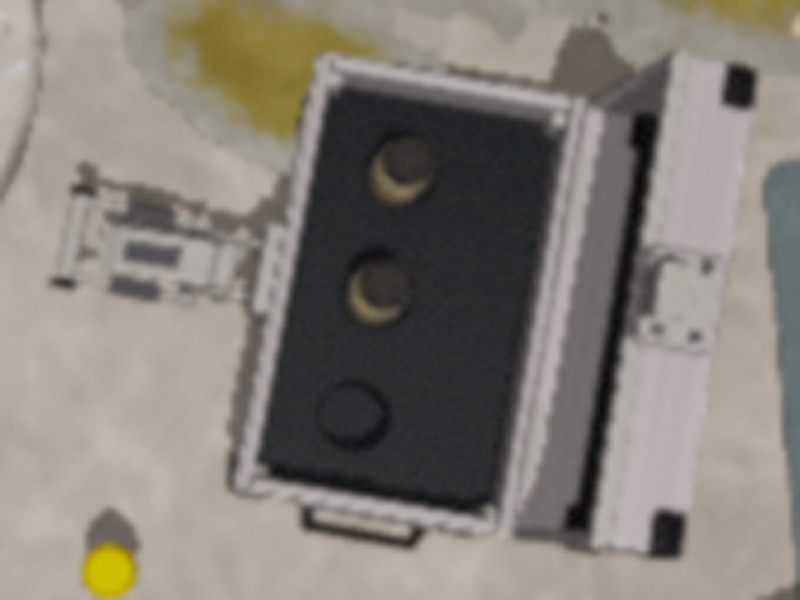

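The crop confirms the black-capped vial with brown contents, separate from the blue look-alike. The case is turned about 10°. In the crop, the empty hole is at (352,415), the vial caps at (408,160) and (385,285), and the bar at (72,240).

Run:
```python
from h import *
s=pickle.load(open('side0.pkl','rb'));t=pickle.load(open('top0.pkl','rb'))
P=pts(t);Q=pts(s)
# rim in top view: heights .09-.11
reg=np.zeros((480,640),bool);reg[205:330,335:415]=1
m=reg&(abs(P[...,2]-.1)<.008)
pp=P[m][:,:2].astype(np.float32)
print('n',m.sum());r=cv2.minAreaRect(pp);print('rect',r)
# in top view by brightness rays: caps
n,l,st,ce=cv2.connectedComponentsWithStats((reg&(abs(P[...,2]-.105)<.006)).astype(np.uint8))
for i in range(1,n):
    if st[i,4]>20: print(st[i],ce[i],P[l==i].mean(0))
# hole: darkest / depth lower than foam
foam=reg&(abs(P[...,2]-.068)<.006);print('foam z',np.median(P[foam][:,2]))
hole=reg&(P[...,2]<.058)&(P[...,2]>.03);n,l,st,ce=cv2.connectedComponentsWithStats(hole.astype(np.uint8))
for i in range(1,n):
    if st[i,4]>20: print('hole',st[i],ce[i],P[l==i].mean(0),ray(t,*ce[i],.068))
# side: rim
reg=np.zeros((480,640),bool);reg[160:260,300:440]=1
m=reg&(abs(Q[...,2]-.1)<.008);print('side rim',m.sum(),cv2.minAreaRect(Q[m][:,:2].astype(np.float32)))
for nm,X in(('t',(P,t)),):
    sub=P[225:275,290:345];k=sub[...,2]>.02
    for a in sub[k][::25]:print(a.round(3),end=' ')
```

```text
n 2333
rect ((0.5198459029197693, -0.30145663022994995), (0.1357131451368332, 0.1933198720216751), 80.19881439208984)
[ 390  221   25  101 1108] [405.55956679 275.60649819] [ 0.50233341 -0.35260973  0.10191117]
[366 231  11  10  88] [371.46590909 235.53409091] [ 0.57738038 -0.28793783  0.10379989]
[362 259  10  10  87] [366.52873563 263.44827586] [ 0.52349928 -0.27849565  0.10387812]
foam z 0.06662399407789221
hole [353 286  14  15 160] [359.51875 293.14375] [ 0.47054122 -0.27063484  0.04428947] [ 0.46921991 -0.26853749  0.068     ]
hole [349 314  25  10  83] [361.02409639 319.54216867] [ 0.41856382 -0.27295773  0.05297085] [ 0.41851016 -0.27157946  0.068     ]
side rim 2676 ((0.520236074924469, -0.30114108324050903), (0.1517437994480133, 0.1944005936384201), 80.33089447021484)
[ 0.608 -0.128  0.035] [ 0.565 -0.155  0.077] [ 0.559 -0.157  0.075] [ 0.559 -0.18   0.068] [ 0.415 -0.182  1.044] [ 0.553 -0.166  0.066] [ 0.551 -0.174  0.061] [ 0.55  -0.184  0.061] [ 0.547 -0.172  0.061] [ 0.547 -0.224  0.071] [ 0.545 -0.192  0.064] [ 0.541 -0.151  0.075] [ 0.544 -0.208  0.063] [ 0.541 -0.175  0.061] [ 0.542 -0.23   0.064] [ 0.539 -0.192  0.063] [ 0.537 -0.161  0.061] [ 0.538 -0.21   0.064] [ 0.536 -0.181  0.06 ] [ 0.532 -0.236  0.097] [ 0.534 -0.204  0.06 ] [ 0.532 -0.187  0.058] [ 0.527 -0.148  0.076] [ 0.53  -0.208  0.064] [ 0.526 -0.171  0.072] [ 0.525 -0.234  0.094] [ 0.526 -0.21   0.065] [ 0.524 -0.197  0.06 ] [ 0.521 -0.187  0.066] [ 0.519 -0.183  0.065] [ 0.518 -0.203  0.06 ] [ 0.514 -0.225  0.04 ]
```

```bash
cat >> h.py <<'E'
A=np.radians(-10.15); CY=np.array([np.cos(A),np.sin(A),0]); CX=np.array([CY[1],-CY[0],0]); CZ=np.array([0,0,1.])
C0=np.array([.5214,-.2903,0])
RC=np.stack([CX,CY,CZ],1)
def w(p): return C0+RC@np.asarray(p,float)
def tocase(X): return (np.asarray(X)-C0)@RC
def tool(y,z):
    y=np.array(y,float);y/=np.linalg.norm(y);z=np.array(z,float);z/=np.linalg.norm(z);return np.stack([np.cross(y,z),y,z],1)
def plan(X,R,base=None):
    """delta and turn from the measured (or given) pose to world X, R"""
    o=get_obs();R0=Ro.from_quat(o['ee_rot']).as_matrix();X0=o['position']
    if base: X0,R0=base
    D=R0.T@R
    tv=Ro.from_matrix(D).as_rotvec(); D2=Ro.from_matrix(D@np.diag([-1,-1,1])).as_rotvec()
    if np.linalg.norm(D2)<np.linalg.norm(tv)-.01: tv=D2
    print('delta',(R0.T@(X-X0)).round(4).tolist(),'turn',tv.round(3).tolist())
E
python3 - <<'E'
from h import *
R=tool(CX,[0,0,-1])
plan(np.array([.427,-.058,.13]),R); plan(np.array([.427,-.058,.24]),R)
t=pickle.load(open('top0.pkl','rb'));s=pickle.load(open('side0.pkl','rb'))
# dark cap pixel centroid, both views, rays at cap heights
for c,b in((t,(305,325,244,264)),(s,(303,320,408,432))):
    g=c['color'][b[0]:b[1],b[2]:b[3]].max(2); m=g<70;v,u=np.nonzero(m);u=u.mean()+b[2];v=v.mean()+b[0];print(m.sum(),u,v,ray(c,u,v,.06),ray(c,u,v,.055))
E
```

```text
delta [0.3776, -0.4169, 0.1121] turn [-0.001, 0.0, 0.545]
delta [0.3776, -0.417, 0.0021] turn [-0.001, 0.0, 0.545]
69 252.56521739130434 313.2173913043478 [ 0.42698825 -0.06059742  0.06      ] [ 0.42704907 -0.05998106  0.055     ]
164 420.8048780487805 310.6219512195122 [ 0.4268199  -0.05388838  0.06      ] [ 0.42622867 -0.05878759  0.055     ]
```

Careful with the scale: shifts go in shares of 800 mm and turns go in shares of 4 rad. That gives: -0.417 m / 0.8 = -0.5213, 0.378 m / 0.8 = 0.4725, 0.545 rad / 4 = 0.1363.

>>> {"fn": "move_arm", "kwargs": {
  "plan": [
    {"delta_pos": [0.4725,-0.5213,0],"turn": [0,0,0.1363],"fingers": 0.4},
    {"delta_pos": [0.4725,-0.5213,0],"turn": [0,0,0.1363],"fingers": 0.4},
    {"delta_pos": [0.4725,-0.5213,0],"turn": [0,0,0.1363],"fingers": 0.4},
    {"delta_pos": [0.4725,-0.5213,0],"turn": [0,0,0.1363],"fingers": 0.4},
    {"delta_pos": [0.4725,-0.5213,0],"turn": [0,0,0.1363],"fingers": 0.4},
    {"delta_pos": [0.4725,-0.5213,0],"turn": [0,0,0.1363],"fingers": 0.4},
    {"delta_pos": [0.4725,-0.5213,0],"turn": [0,0,0.1363],"fingers": 0.4},
    {"delta_pos": [0.4725,-0.5213,0],"turn": [0,0,0.1363],"fingers": 0.4},
    {"delta_pos": [0.4725,-0.5213,0],"turn": [0,0,0.1363],"fingers": 0.4},
    {"delta_pos": [0.4725,-0.5213,0.125],"turn": [0,0,0.1363],"fingers": 0.4},
    {"delta_pos": [0.4725,-0.5213,0.125],"turn": [0,0,0.1363],"fingers": 0.4},
    {"delta_pos": [0.4725,-0.5213,0.125],"turn": [0,0,0.1363],"fingers": 0.4}
  ]
}}

```text
clock: 1.6
position: [0.4256, -0.0578, 0.1402]
ee_rot: [0.996, -0.088, -0.003, -0.0]
ft_force: [-0.4, -0.1, 1.0]
grip_width: 0.603
grasp_force: 0.0
```

Run:
```python
from h import *
R=tool(CX,[0,0,-1])
plan(np.array([.427,-.0595,.041]),R)
```

```text
delta [0.0022, 0.0015, 0.0992] turn [-0.0, 0.005, 0.0]
```

In the tool's units: 0.099 m / 0.8 = 0.1238, 0.0015 m / 0.8 = 0.0019, 0.005 rad / 4 = 0.0013.

>>> {"fn": "move_arm", "kwargs": {
  "plan": [
    {"delta_pos": [0.0025,0.0019,0.05],"turn": [0,0.0013,0],"fingers": 0.4},
    {"delta_pos": [0.0025,0.0019,0.1],"turn": [0,0.0013,0],"fingers": 0.4},
    {"delta_pos": [0.0025,0.0019,0.1238],"turn": [0,0.0013,0],"fingers": 0.4},
    {"delta_pos": [0.0025,0.0019,0.1238],"turn": [0,0.0013,0],"fingers": 0.4},
    {"delta_pos": [0.0025,0.0019,0.1238],"turn": [0,0.0013,0],"fingers": 0.6},
    {"delta_pos": [0.0025,0.0019,0.1238],"turn": [0,0.0013,0],"fingers": 0.8},
    {"delta_pos": [0.0025,0.0019,0.1238],"turn": [0,0.0013,0],"fingers": 0.8},
    {"delta_pos": [0.0025,0.0019,0.1238],"turn": [0,0.0013,0],"fingers": 0.8}
  ],
  "force": 25
}}

```text
clock: 2.6
position: [0.4306, -0.0603, 0.0449]
ee_rot: [0.996, -0.089, 0.004, 0.001]
ft_force: [-0.9, 0.5, 6.8]
grip_width: 0.27
grasp_force: 24.2
```

Run:
```python
from h import *
c=snap('side');o=get_obs();print(o['position'],o['ft_force'],o['grip_width'],o['grasp_force'],Ro.from_quat(o['ee_rot']).as_matrix().round(3).tolist())
cv2.imwrite('pics/g1.png',cv2.resize(c['color'][240:390,340:540,::-1],(800,600)))
```

```text
[ 0.43058952 -0.06030275  0.04492925] [-1.52392821  0.57226184  8.06605575] 0.26781140444586793 24.215144188783597 [[0.984, -0.176, 0.008], [-0.176, -0.984, -0.002], [0.008, 0.001, -1.0]]
```

View pics/g1.png

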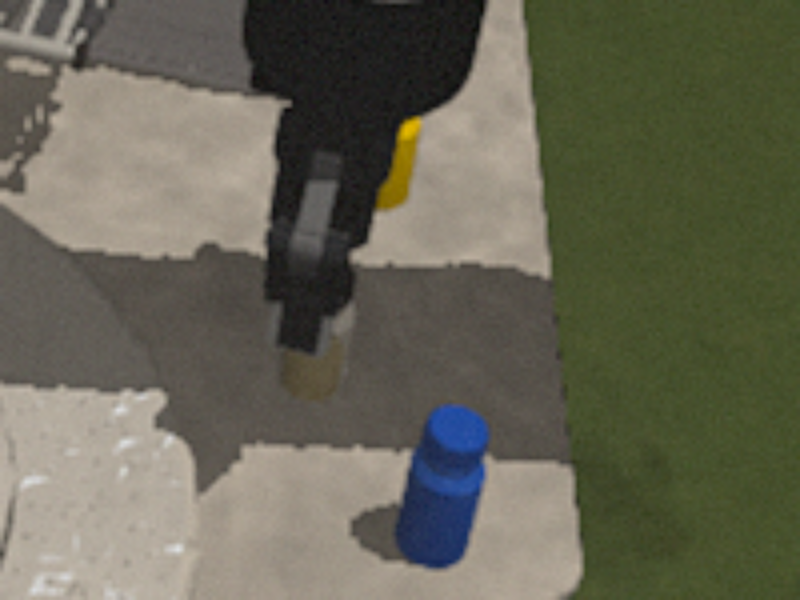

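The vial is upright between the pads (crop ~(315,370)). I'll lift it and re-measure.

In the tool's units: -0.16 m / 0.8 = -0.2, -0.14 m / 0.8 = -0.175.

>>> {"fn": "move_arm", "kwargs": {
  "plan": [
    {"delta_pos": [0,0,-0.0375],"turn": [0,0,0],"fingers": 0.8},
    {"delta_pos": [0,0,-0.1],"turn": [0,0,0],"fingers": 0.8},
    {"delta_pos": [0,0,-0.175],"turn": [0,0,0],"fingers": 0.8},
    {"delta_pos": [0,0,-0.2],"turn": [0,0,0],"fingers": 0.8},
    {"delta_pos": [0,0,-0.2],"turn": [0,0,0],"fingers": 0.8}
  ]
}}

```text
clock: 3.28
position: [0.4295, -0.0601, 0.2054]
ee_rot: [0.996, -0.089, 0.005, 0.001]
ft_force: [-0.4, 0.5, -0.7]
grip_width: 0.272
grasp_force: 24.8
```

Run:
```python
from h import *
c=snap('side');o=get_obs();print(o['position'],o['ft_force'],o['grip_width'],o['joint_pos'].round(2),Ro.from_quat(o['ee_rot']).as_matrix().round(3).tolist())
u,v=proj(c,o['position']);u=int(u);v=int(v);print(u,v)
cv2.imwrite('pics/g2.png',cv2.resize(c['color'][v-60:v+60,u-80:u+80,::-1],(800,600)))
pickle.dump(c,open('g2.pkl','wb'))
Q=pts(c);p=Q[v-20:v+50,u-30:u+30].reshape(-1,3);d=p-o['position']
for z in np.arange(-.05,-.0,.005):
    k=(abs(d[:,2]-z)<.0025)&(np.linalg.norm(d[:,:2],axis=1)<.04)
    if k.sum()>5:print(round(z,3),k.sum(),d[k][:,0].min().round(4),d[k][:,0].max().round(4),d[k][:,1].max().round(4))
```

```text
[ 0.42864571 -0.05996393  0.20381588] [ 0.40250755  0.26540911 -1.49830005] 0.2706491657998813 [ 0.63 -0.05 -0.58  1.97 -0.03  1.21 -1.68] [[0.984, -0.176, 0.006], [-0.176, -0.984, -0.002], [0.007, 0.001, -1.0]]
433 227
-0.04 42 -0.015 0.0085 0.0127
-0.035 62 -0.0153 0.0091 0.0137
-0.03 52 -0.0147 0.0084 0.0137
-0.025 64 -0.0154 0.0091 0.014
-0.02 59 -0.0145 0.0092 0.0134
-0.015 51 -0.015 0.0085 0.0134
-0.01 22 -0.0142 0.0122 0.0176
-0.005 52 -0.0151 0.0153 0.0212
```

View pics/g2.png

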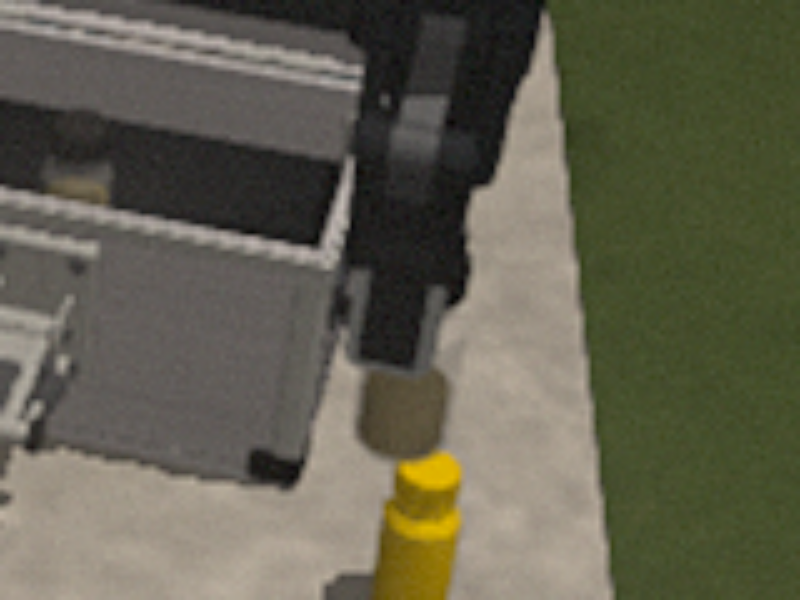

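The vial hangs upright in the grip at crop (405,410), about 3 mm off in x from the TCP. I'll carry it over the hole.

Run:
```python
from h import *
R=tool(CX,[0,0,-1]);H=w([-.012,-.055,0]);print(H)
H[:2]=(H[:2]+[.4692,-.2685])/2
plan(H+[.003,-.001,.175],R)
```

```text
[ 0.46937547 -0.26879538  0.        ]
delta [0.0797, 0.1987, 0.0295] turn [0.001, -0.007, -0.0]
```

In the tool's units: 0.199 m / 0.8 = 0.2488, 0.08 m / 0.8 = 0.1, -0.007 rad / 4 = -0.0018.

>>> {"fn": "move_arm", "kwargs": {
  "plan": [
    {"delta_pos": [0.1,0.2488,0],"turn": [0,-0.0018,0],"fingers": 0.8},
    {"delta_pos": [0.1,0.2488,0],"turn": [0,-0.0018,0],"fingers": 0.8},
    {"delta_pos": [0.1,0.2488,0],"turn": [0,-0.0018,0],"fingers": 0.8},
    {"delta_pos": [0.1,0.2488,0],"turn": [0,-0.0018,0],"fingers": 0.8},
    {"delta_pos": [0.1,0.2488,0.0375],"turn": [0,-0.0018,0],"fingers": 0.8},
    {"delta_pos": [0.1,0.2488,0.0375],"turn": [0,-0.0018,0],"fingers": 0.8},
    {"delta_pos": [0.1,0.2488,0.0375],"turn": [0,-0.0018,0],"fingers": 0.8},
    {"delta_pos": [0.1,0.2488,0.0375],"turn": [0,-0.0018,0],"fingers": 0.8}
  ]
}}

```text
clock: 4.32
position: [0.4728, -0.2697, 0.1747]
ee_rot: [0.996, -0.088, -0.0, 0.0]
ft_force: [-0.2, 0.1, 0.4]
grip_width: 0.268
grasp_force: 24.8
```

Run:
```python
from h import *
c=snap('side');o=get_obs();X=o['position'];print(X,o['ft_force'])
u,v=map(int,proj(c,X))
Q=pts(c);p=Q[v-20:v+50,u-30:u+30].reshape(-1,3);d=p-X
for z in np.arange(-.05,-.0,.005):
    k=(abs(d[:,2]-z)<.0025)&(np.linalg.norm(d[:,:2],axis=1)<.03)
    if k.sum()>5:print(round(z,3),k.sum(),d[k][:,0].min().round(4),d[k][:,0].max().round(4),d[k][:,1].max().round(4))
t=snap('top');T=pts(t);p=T[200:330,340:415].reshape(-1,3)  # lid pts
plan(np.array([.4693+.003,-.2687-.001,.115]),tool(CX,[0,0,-1]))
```

```text
[ 0.4727046  -0.26977511  0.17466052] [ 0.47372108 -0.60213954  0.26017289]
-0.045 9 -0.0132 0.0049 0.0116
-0.04 36 -0.0162 0.0071 0.0139
-0.035 35 -0.0169 0.0074 0.0139
-0.03 39 -0.015 0.0079 0.0141
-0.025 38 -0.0163 0.0069 0.0139
-0.02 41 -0.0156 0.0074 0.015
-0.015 35 -0.0167 0.0059 0.0138
-0.01 30 -0.0162 0.0127 0.019
-0.005 35 -0.0157 0.0146 0.022
delta [-0.0003, -0.0001, 0.0596] turn [0.001, 0.001, 0.0]
```

In the tool's units: 0.072 m / 0.8 = 0.09, 0.068 m / 0.8 = 0.085.

>>> {"fn": "move_arm", "kwargs": {
  "plan": [
    {"delta_pos": [0.0006,0,0.0375],"turn": [0,0,0],"fingers": 0.8},
    {"delta_pos": [0.0006,0,0.0688],"turn": [0,0,0],"fingers": 0.8},
    {"delta_pos": [0.0006,0,0.0775],"turn": [0,0,0],"fingers": 0.8},
    {"delta_pos": [0.0006,0,0.085],"turn": [0,0,0],"fingers": 0.8},
    {"delta_pos": [0.0006,0,0.09],"turn": [0,0,0],"fingers": 0.8},
    {"delta_pos": [0.0006,0,0.09],"turn": [0,0,0],"fingers": 0.8}
  ]
}}

```text
clock: 5.18
position: [0.4728, -0.2701, 0.1021]
ee_rot: [0.996, -0.089, -0.001, 0.0]
ft_force: [0.8, -0.3, -1.2]
grip_width: 0.267
grasp_force: 24.8
```

In the tool's units: 0.015 m / 0.8 = 0.0188, 0.014 m / 0.8 = 0.0175.

>>> {"fn": "move_arm", "kwargs": {
  "plan": [
    {"delta_pos": [0,0,0.0075],"turn": [0,0,0],"fingers": 0.8},
    {"delta_pos": [0,0,0.0138],"turn": [0,0,0],"fingers": 0.8},
    {"delta_pos": [0,0,0.0175],"turn": [0,0,0],"fingers": 0.8},
    {"delta_pos": [0,0,0.0188],"turn": [0,0,0],"fingers": 0.8},
    {"delta_pos": [0,0,0.0188],"turn": [0,0,0],"fingers": 0.8}
  ]
}}

```text
clock: 5.8
position: [0.4747, -0.2705, 0.0899]
ee_rot: [0.996, -0.088, 0.001, 0.001]
ft_force: [-4.4, 3.7, 25.9]
grip_width: 0.269
grasp_force: 27.4
```

In the tool's units: -0.18 m / 0.8 = -0.225, -0.13 m / 0.8 = -0.1625.

>>> {"fn": "move_arm", "kwargs": {
  "plan": [
    {"delta_pos": [0,0,-0.0038],"turn": [0,0,0],"fingers": 0.8},
    {"delta_pos": [0,0,-0.0038],"turn": [0,0,0],"fingers": 0.65},
    {"delta_pos": [0,0,-0.0038],"turn": [0,0,0],"fingers": 0.58},
    {"delta_pos": [0,0,-0.0038],"turn": [0,0,0],"fingers": 0.58},
    {"delta_pos": [0,0,-0.0375],"turn": [0,0,0],"fingers": 0.58},
    {"delta_pos": [0,0,-0.1],"turn": [0,0,0],"fingers": 0.58},
    {"delta_pos": [0,0,-0.1625],"turn": [0,0,0],"fingers": 0.58},
    {"delta_pos": [0,0,-0.225],"turn": [0,0,0],"fingers": 0.58},
    {"delta_pos": [0,0,-0.225],"turn": [0,0,0],"fingers": 0.8}
  ]
}}

```text
clock: 6.92
position: [0.4746, -0.2706, 0.2707]
ee_rot: [0.996, -0.088, 0.002, 0.001]
ft_force: [-0.0, -0.5, -1.1]
grip_width: 0.219
grasp_force: 0.0
```

Run:
```python
from h import *
o=get_obs();print(o['position'],o['ft_force'])
t=snap('side');pickle.dump(t,open('side1.pkl','wb'));P=pts(t)
reg=np.zeros((480,640),bool);reg[150:260,290:450]=1
X=P-C0;Xc=X@RC
m=reg&(P[...,2]>.08)&(P[...,2]<.115)&(abs(Xc[...,0]+.012)<.025)&(abs(Xc[...,1])<.08)
n,l,st,ce=cv2.connectedComponentsWithStats(m.astype(np.uint8))
for i in range(1,n):
    if st[i,4]>15: print(st[i],Xc[l==i].mean(0).round(4),P[l==i][:,2].max())
# lid geometry: points above .14 near hinge, case frame
t=snap('top','t1');pickle.dump(t,open('top1.pkl','wb'))
P=pts(t);Xc=(P-C0)@RC
for nm,(Pn,c) in dict(top=(P,t)).items():
    m=(abs(Xc[...,1])<.09)&(Xc[...,2]>.10)&(Xc[...,2]<.24)&(Xc[...,0]>.045)&(Xc[...,0]<.14)
    q=Xc[m];print(m.sum());
    for z in np.arange(.11,.24,.01):
        k=abs(q[:,2]-z)<.005
        if k.sum()>3:print(z.round(2),k.sum(),np.percentile(q[k,0],[2,50,98]).round(4))
S=pickle.load(open('side1.pkl','rb'));P=pts(S);Xc=(P-C0)@RC
m=(abs(Xc[...,1])<.085)&(Xc[...,2]>.10)&(Xc[...,2]<.24)&(Xc[...,0]>.03)&(Xc[...,0]<.14)
q=Xc[m];print('side')
for z in np.arange(.11,.24,.01):
    k=abs(q[:,2]-z)<.005
    if k.sum()>3:print(z.round(2),k.sum(),np.percentile(q[k,0],[2,50,98]).round(4))
```

```text
[ 0.47456475 -0.27064787  0.27074912] [-0.00699998 -0.48554404 -1.1146334 ]
[331 183  14  19 218] [-0.0172  0.0536  0.0958] 0.10800672078783716
[361 188  14  20 223] [-0.0169 -0.0011  0.0962] 0.10815561231217856
[391 194  15  20 232] [-0.0172 -0.0557  0.0959] 0.10815034130178848
0
side
0.11 545 [0.0549 0.0783 0.0821]
0.12 473 [0.0766 0.08   0.0833]
0.13 476 [0.0778 0.0813 0.0847]
0.14 470 [0.0791 0.0824 0.0854]
0.15 487 [0.0804 0.0834 0.0863]
0.16 485 [0.081  0.0844 0.0873]
0.17 509 [0.0822 0.0856 0.0888]
0.18 509 [0.0836 0.0866 0.0897]
0.19 530 [0.0844 0.0875 0.0906]
0.2 120 [0.0836 0.0881 0.091 ]
0.21 669 [0.0656 0.071  0.0986]
0.22 152 [0.0674 0.0709 0.0926]
0.23 73 [0.0678 0.0708 0.0743]
```

The vial matches its two neighbours: row positions 53.6, −1.1 and −55.7 mm, all at the same height. The lid stands at about 1.68 rad. Next I'll go over it and push it shut from behind.

Run:
```python
from h import *
o=get_obs();print(o['joint_pos'].round(2),tocase(o['position']).round(4))
R=tool(CY,[0,0,-1]);R2=tool(-CY,[0,0,-1])
for r in(R,R2): plan(w([.16,-.02,.275]),r)
```

```text
[ 0.79  0.17 -0.4   1.62  0.07  1.37 -1.37] [-0.0114 -0.0513  0.2665]
delta [0.0313, 0.1714, -0.0085] turn [-0.001, 0.002, -1.571]
delta [0.0313, 0.1714, -0.0085] turn [0.002, 0.001, 1.571]
```

In the tool's units: 0.171 m / 0.8 = 0.2138, 0.14 m / 0.8 = 0.175, -1.57 rad / 4 = -0.3925.

>>> {"fn": "move_arm", "kwargs": {
  "plan": [
    {"delta_pos": [0,0,-0.0125],"turn": [0,0,-0.045],"fingers": 1},
    {"delta_pos": [0.0125,0.025,-0.0125],"turn": [0,0,-0.09],"fingers": 1},
    {"delta_pos": [0.0188,0.0625,-0.0125],"turn": [0,0,-0.135],"fingers": 1},
    {"delta_pos": [0.025,0.1,-0.0125],"turn": [0,0,-0.18],"fingers": 1},
    {"delta_pos": [0.0313,0.1375,-0.0125],"turn": [0,0,-0.225],"fingers": 1},
    {"delta_pos": [0.0375,0.175,-0.0125],"turn": [0,0,-0.27],"fingers": 1},
    {"delta_pos": [0.0388,0.2138,-0.0125],"turn": [0,0,-0.315],"fingers": 1},
    {"delta_pos": [0.0388,0.2138,-0.0125],"turn": [0,0,-0.36],"fingers": 1},
    {"delta_pos": [0.0388,0.2138,-0.0125],"turn": [0,0,-0.3925],"fingers": 1},
    {"delta_pos": [0.0388,0.2138,-0.0125],"turn": [0,0,-0.3925],"fingers": 1}
  ]
}}

```text
clock: 8.28
position: [0.4729, -0.4435, 0.2748]
ee_rot: [0.767, 0.641, -0.001, -0.002]
ft_force: [0.8, 0.6, -0.4]
grip_width: -0.0
grasp_force: 0.0
```

Run:
```python
from h import *
o=get_obs();print(o['joint_pos'].round(2),tocase(o['position']).round(4),o['ft_force'])
R=tool(CY,[0,0,-1])
X=[(.15,.19)]+[(.094,.198),(.067,.2025),(.040,.199),(.015,.187),(-.005,.169),(-.019,.144)]
for x,z in X: plan(w([x,-.02,z]),R)
```

```text
[ 1.03  0.42 -0.49  1.32  0.19  1.46  0.38] [ 0.1594 -0.0207  0.2748] [ 0.82589528  0.63891754 -0.44943229]
delta [0.0092, 0.0011, 0.0848] turn [-0.004, -0.002, -0.002]
delta [0.0652, 0.0009, 0.0769] turn [-0.004, -0.002, -0.002]
delta [0.0923, 0.0009, 0.0724] turn [-0.004, -0.002, -0.002]
delta [0.1192, 0.0009, 0.076] turn [-0.004, -0.002, -0.002]
delta [0.1442, 0.0009, 0.088] turn [-0.004, -0.002, -0.002]
delta [0.1642, 0.0009, 0.106] turn [-0.004, -0.002, -0.002]
delta [0.1782, 0.001, 0.1311] turn [-0.004, -0.002, -0.002]
```

In the tool's units: 0.144 m / 0.8 = 0.18, 0.106 m / 0.8 = 0.1325.

>>> {"fn": "move_arm", "kwargs": {
  "plan": [
    {"delta_pos": [0.0113,0.0013,0.0625],"turn": [0,0,0],"fingers": 1},
    {"delta_pos": [0.0113,0.0013,0.1063],"turn": [0,0,0],"fingers": 1},
    {"delta_pos": [0.0375,0.0013,0.1025],"turn": [0,0,0],"fingers": 1},
    {"delta_pos": [0.0625,0.0013,0.1],"turn": [0,0,0],"fingers": 1},
    {"delta_pos": [0.0813,0.0013,0.0963],"turn": [0,0,0],"fingers": 1},
    {"delta_pos": [0.0975,0.0013,0.0925],"turn": [0,0,0],"fingers": 1},
    {"delta_pos": [0.115,0.0013,0.09],"turn": [0,0,0],"fingers": 1},
    {"delta_pos": [0.1325,0.0013,0.0925],"turn": [0,0,0],"fingers": 1},
    {"delta_pos": [0.1488,0.0013,0.095],"turn": [0,0,0],"fingers": 1},
    {"delta_pos": [0.165,0.0013,0.1025],"turn": [0,0,0],"fingers": 1},
    {"delta_pos": [0.18,0.0013,0.11],"turn": [0,0,0],"fingers": 1},
    {"delta_pos": [0.18,0.0013,0.11],"turn": [0,0,0],"fingers": 1}
  ]
}}

```text
clock: 9.78
position: [0.4994, -0.3004, 0.1874]
ee_rot: [0.767, 0.642, -0.001, -0.002]
ft_force: [-0.4, -0.7, 0.2]
grip_width: 0.001
grasp_force: 0.0
```

>>> {"fn": "move_arm", "kwargs": {
  "plan": [
    {"delta_pos": [0.0125,0,0.0113],"turn": [0,0,0],"fingers": 1},
    {"delta_pos": [0.025,0,0.0225],"turn": [0,0,0],"fingers": 1},
    {"delta_pos": [0.0338,0,0.0375],"turn": [0,0,0],"fingers": 1},
    {"delta_pos": [0.0425,0,0.05],"turn": [0,0,0],"fingers": 1},
    {"delta_pos": [0.0425,0,0.0563],"turn": [0,0,0],"fingers": 1},
    {"delta_pos": [0.0425,0,0.0563],"turn": [0,0,0],"fingers": 1}
  ]
}}

```text
clock: 10.52
position: [0.5057, -0.267, 0.145]
ee_rot: [0.767, 0.642, -0.0, -0.001]
ft_force: [-9.2, 8.5, 20.3]
grip_width: 0.002
grasp_force: 9.6
```

Run:
```python
from h import *
o=get_obs();print(tocase(o['position']).round(4),o['ft_force'])
c=snap('side');pickle.dump(c,open('side2.pkl','wb'))
cv2.imwrite('pics/l1.png',cv2.resize(c['color'][100:340,240:560,::-1],(800,600)))
```

```text
[-0.0202 -0.0195  0.145 ] [-9.20801389  8.49305101 20.33459409]
```

View pics/l1.png

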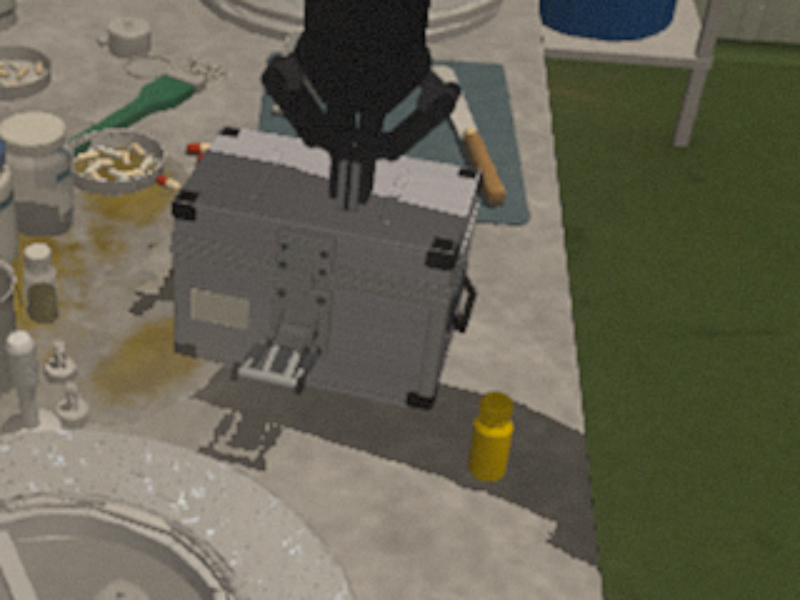

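The lid is shut (top face at crop (330,180)). The bar sits low in front of it, its ends at crop (238,372) and (300,382). I'll measure the bar with both views.

Run:
```python
from h import *
t=pickle.load(open('top0.pkl','rb'));s=pickle.load(open('side2.pkl','rb'));s0=pickle.load(open('side0.pkl','rb'))
for n,c in(('top0',t),('side0',s0),('side2',s)):
    X=(pts(c)-C0)@RC
    m=(abs(X[...,1])<.035)&(X[...,0]<-.06)&(X[...,0]>-.16)&(X[...,2]>.03)&(X[...,2]<.2)
    q=X[m];print(n,m.sum())
    for x in np.arange(-.15,-.06,.006):
        k=abs(q[:,0]-x)<.003
        if k.sum()>3:print(x.round(3),k.sum(),'y',q[k,1].min().round(4),q[k,1].max().round(4),'z',np.percentile(q[k,2],[5,50,95]).round(4))
c=s0;b=np.array([240,300,310,370])
a=cv2.resize(s0['color'][205:295,310:390,::-1],(530,600),interpolation=2)
bb=cv2.resize(t['color'][230:280,285:345,::-1],(270,225),interpolation=2)
o=np.zeros((600,800,3),np.uint8);o[:,:530]=a;o[:225,530:]=bb
# keeper crop now
k=cv2.resize(s['color'][185:255,335:385,::-1],(268,375),interpolation=2);o[225:,530:798]=k
cv2.imwrite('pics/b1.png',o)
```

```text
top0 686
-0.144 54 y -0.0236 0.0227 z [0.0718 0.0752 0.0779]
-0.138 54 y -0.0233 0.0222 z [0.0716 0.0752 0.079 ]
-0.132 22 y -0.0189 0.018 z [0.0611 0.0699 0.0729]
-0.126 44 y -0.0189 0.0186 z [0.0596 0.0635 0.0712]
-0.12 58 y -0.0213 0.0208 z [0.0578 0.0633 0.0711]
-0.114 55 y -0.0212 0.0198 z [0.0583 0.0643 0.0703]
-0.108 57 y -0.0211 0.0204 z [0.0598 0.0622 0.0697]
-0.102 51 y -0.0211 0.0205 z [0.0585 0.0635 0.0681]
-0.096 44 y -0.0187 0.0178 z [0.0597 0.0629 0.0656]
-0.09 61 y -0.019 0.0184 z [0.058  0.0626 0.065 ]
-0.084 45 y -0.0187 0.0172 z [0.0599 0.0636 0.0697]
-0.078 48 y -0.0155 0.015 z [0.0636 0.068  0.0717]
-0.072 30 y -0.0149 0.0135 z [0.06   0.0664 0.0719]
-0.066 20 y -0.0149 0.0147 z [0.0422 0.0695 0.0864]
side0 984
-0.15 5 y -0.0232 0.0209 z [0.0773 0.0775 0.0786]
-0.144 129 y -0.0234 0.0227 z [0.0722 0.0768 0.0799]
-0.138 30 y -0.0233 0.0226 z [0.0772 0.0788 0.0805]
-0.132 6 y -0.0179 0.0175 z [0.0739 0.0748 0.0754]
-0.126 13 y -0.0204 0.0176 z [0.0685 0.0728 0.0745]
-0.12 53 y -0.0218 0.0206 z [0.0622 0.0701 0.0737]
-0.114 57 y -0.0213 0.0168 z [0.0618 0.0643 0.071
[... 455 characters left out ...]
5 z [0.0722 0.0769 0.0801]
-0.138 32 y -0.0234 0.0221 z [0.0764 0.0782 0.0808]
-0.132 9 y -0.0185 0.0171 z [0.0727 0.0748 0.0756]
-0.126 11 y -0.0204 0.0185 z [0.0694 0.0725 0.0744]
-0.12 53 y -0.0214 0.0208 z [0.0624 0.069  0.0738]
-0.114 51 y -0.0215 0.0195 z [0.0614 0.0646 0.0726]
-0.108 49 y -0.0214 0.0169 z [0.0619 0.0648 0.0706]
-0.102 49 y -0.0215 0.0191 z [0.0627 0.0652 0.069 ]
-0.096 35 y -0.0192 0.0164 z [0.0605 0.0651 0.0667]
-0.09 67 y -0.0193 0.0184 z [0.0596 0.0644 0.0669]
-0.084 89 y -0.0188 0.0136 z [0.0631 0.0684 0.1136]
-0.078 128 y -0.0149 0.015 z [0.0654 0.074  0.1147]
-0.072 20 y -0.0154 0.0128 z [0.0631 0.072  0.1062]
-0.066 333 y -0.0191 0.0184 z [0.0647 0.1128 0.1287]
```

View pics/b1.png

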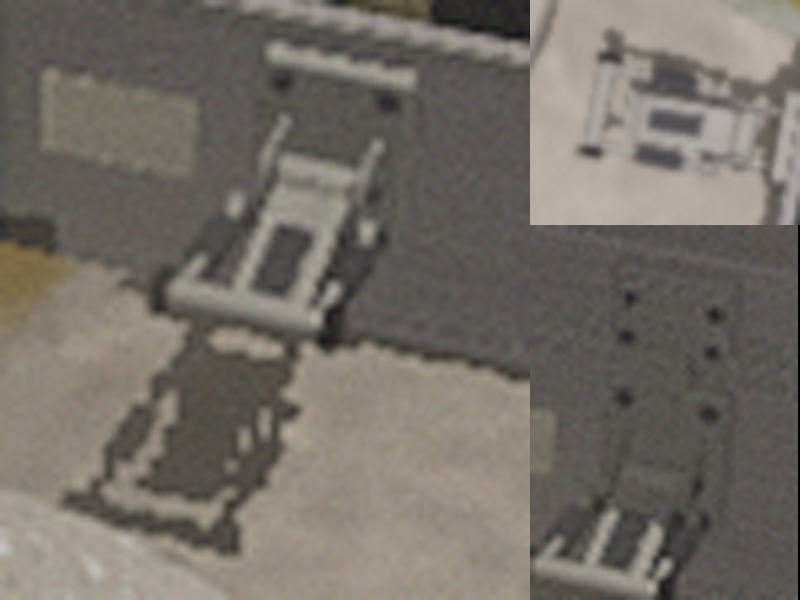

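Views agree: bar centre is at case (−141.5, −0.5, 73) mm, about 65 mm from the hinge. I'll move above it with the jaws partly open.

In the tool's units: 0.121 m / 0.8 = 0.1513, 0.019 m / 0.8 = 0.0238.

>>> {"fn": "move_arm", "kwargs": {
  "plan": [
    {"delta_pos": [0,0,-0.0625],"turn": [0,0,0],"fingers": 1},
    {"delta_pos": [0.05,0.0125,-0.0625],"turn": [0,0,0],"fingers": 0.7},
    {"delta_pos": [0.125,0.0238,-0.0625],"turn": [0,0,0],"fingers": 0.3},
    {"delta_pos": [0.1513,0.0238,-0.0375],"turn": [0,0,0],"fingers": 0.3},
    {"delta_pos": [0.1513,0.0238,0.0125],"turn": [0,0,0],"fingers": 0.3},
    {"delta_pos": [0.1513,0.0238,0.0125],"turn": [0,0,0],"fingers": 0.3},
    {"delta_pos": [0.1513,0.0238,0.0125],"turn": [0,0,0],"fingers": 0.3}
  ]
}}

```text
clock: 11.45
position: [0.5461, -0.1535, 0.1347]
ee_rot: [0.767, 0.641, -0.0, -0.0]
ft_force: [-0.0, 0.3, 0.7]
grip_width: 0.695
grasp_force: 0.0
```

Run:
```python
from h import *
o=get_obs();print(tocase(o['position']).round(4),o['ft_force'],o['grip_width'],o['joint_pos'].round(2))
c=snap('side');X=(pts(c)-C0)@RC
m=(abs(X[...,1])<.026)&(X[...,0]<-.132)&(X[...,0]>-.155)&(X[...,2]>.03)&(X[...,2]<.1);q=X[m]
print(m.sum(),q.min(0),q.max(0))
m=(abs(X[...,1])<.05)&(X[...,0]<.0)&(X[...,0]>-.055)&(X[...,2]>.11)&(X[...,2]<.15);print('lid top',np.median(X[m],0),np.polyfit(X[m][:,0],X[m][:,2],1))
plan(w([-.1415,-.0005,.063]),tool(CY,[0,0,-1]))
```

```text
[-0.1391  0.0002  0.1347] [-0.00927742  0.29631394  0.71362312] 0.6946407319240554 [ 0.71  0.36 -0.62  1.72  0.23  1.14 -0.16]
168 [-0.14866577 -0.02335265  0.0692704 ] [-0.1323526   0.02268648  0.08154556]
lid top [-0.05218534 -0.01235502  0.134018  ] [0.28720132 0.14065006]
delta [0.0025, -0.001, 0.0721] turn [-0.0, 0.0, -0.002]
```

In the tool's units: 0.072 m / 0.8 = 0.09, 0.0025 m / 0.8 = 0.0031.

>>> {"fn": "move_arm", "kwargs": {
  "plan": [
    {"delta_pos": [0.0031,-0.0013,0.05],"turn": [0,0,0],"fingers": 0.3},
    {"delta_pos": [0.0031,-0.0013,0.0813],"turn": [0,0,0],"fingers": 0.3},
    {"delta_pos": [0.0031,-0.0013,0.09],"turn": [0,0,0],"fingers": 0.3},
    {"delta_pos": [0.0031,-0.0013,0.09],"turn": [0,0,0],"fingers": 0.3},
    {"delta_pos": [0.0031,-0.0013,0.09],"turn": [0,0,0],"fingers": 0.45},
    {"delta_pos": [0.0031,-0.0013,0.09],"turn": [0,0,0],"fingers": 0.6},
    {"delta_pos": [0.0031,-0.0013,0.09],"turn": [0,0,0],"fingers": 0.6},
    {"delta_pos": [0.0031,-0.0013,0.09],"turn": [0,0,0],"fingers": 0.6}
  ],
  "force": 40
}}

```text
clock: 12.5
position: [0.5454, -0.1502, 0.0619]
ee_rot: [0.767, 0.642, -0.0, -0.0]
ft_force: [1.6, 2.1, 0.1]
grip_width: 0.521
grasp_force: 40.7
```

Run:
```python
from h import *
o=get_obs();print(tocase(o['position']).round(4),RC.T@o['ft_force'],o['grip_width'],o['grasp_force'])
c=snap('side');cv2.imwrite('pics/p1.png',cv2.resize(c['color'][170:290,290:450,::-1],(800,600)))
```

```text
[-0.1422 -0.0011  0.0619] [-2.36621313  1.19758577  0.12815507] 0.5208457873561406 40.655996203422546
```

View pics/p1.png

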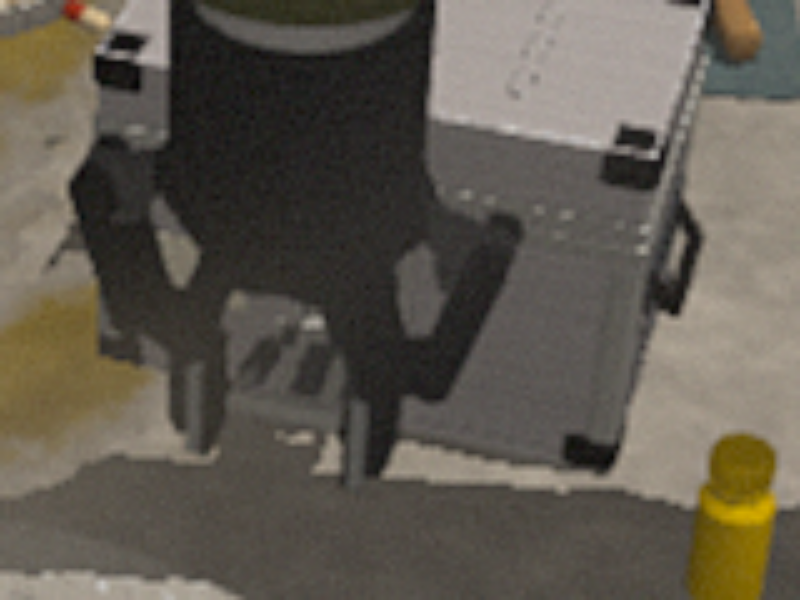

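The discs are pinched (pads at crop (200,400) and (355,440), opening 44 mm). I'll swing the bar up along the reach arc.

In the tool's units: -0.051 m / 0.8 = -0.0638, -0.049 m / 0.8 = -0.0613.

>>> {"fn": "move_arm", "kwargs": {
  "plan": [
    {"delta_pos": [-0.0044,0,-0.015],"turn": [0,0,0],"fingers": 0.6},
    {"delta_pos": [-0.0088,0,-0.025],"turn": [0,0,0],"fingers": 0.6},
    {"delta_pos": [-0.0144,0,-0.0338],"turn": [0,0,0],"fingers": 0.6},
    {"delta_pos": [-0.0225,0,-0.0438],"turn": [0,0,0],"fingers": 0.6},
    {"delta_pos": [-0.0306,0,-0.0513],"turn": [0,0,0],"fingers": 0.6},
    {"delta_pos": [-0.0413,0,-0.0575],"turn": [0,0,0],"fingers": 0.6},
    {"delta_pos": [-0.0519,0,-0.0613],"turn": [0,0,0],"fingers": 0.6},
    {"delta_pos": [-0.0594,0,-0.0638],"turn": [0,0,0],"fingers": 0.6},
    {"delta_pos": [-0.0594,0,-0.0638],"turn": [0,0,0],"fingers": 0.6}
  ]
}}

```text
clock: 13.68
position: [0.5367, -0.1975, 0.1127]
ee_rot: [0.767, 0.641, -0.001, -0.001]
ft_force: [4.2, -0.4, -1.1]
grip_width: 0.521
grasp_force: 41.8
```

Run:
```python
from h import *
o=get_obs();print(tocase(o['position']).round(4),RC.T@o['ft_force'],o['grip_width'],o['grasp_force'])
c=snap('side');X=(pts(c)-C0)@RC
m=(abs(X[...,1])<.016)&(X[...,0]<-.06)&(X[...,0]>-.16)&(X[...,2]>.03)&(X[...,2]<.15);q=X[m]
for x in np.arange(-.15,-.06,.006):
    k=abs(q[:,0]-x)<.003
    if k.sum()>3:print(x.round(3),k.sum(),'z',np.percentile(q[k,2],[5,50,95]).round(4))
t=snap('top');a=cv2.resize(c['color'][170:290,310:430,::-1],(500,500));
cv2.imwrite('pics/q1.png',a)
```

```text
[-0.094  -0.0012  0.1127] [-0.39619148  4.22858457 -1.14725532] 0.5207193759050401 41.80359899997711
-0.12 37 z [0.0922 0.0963 0.1006]
-0.114 30 z [0.0918 0.0961 0.0998]
-0.102 8 z [0.0713 0.073  0.1111]
-0.096 137 z [0.0728 0.1225 0.1275]
-0.09 67 z [0.0692 0.0965 0.1276]
-0.084 22 z [0.0645 0.1063 0.1098]
-0.078 52 z [0.068  0.102  0.1085]
-0.072 12 z [0.0675 0.0698 0.0877]
-0.066 244 z [0.0422 0.1155 0.1288]
```

In the tool's units: -0.021 m / 0.8 = -0.0263, 0.016 m / 0.8 = 0.02.

>>> {"fn": "move_arm", "kwargs": {
  "plan": [
    {"delta_pos": [-0.0088,0,-0.0013],"turn": [0,0,0],"fingers": 0.6},
    {"delta_pos": [-0.0175,0,-0.0013],"turn": [0,0,0],"fingers": 0.6},
    {"delta_pos": [-0.0263,0,0],"turn": [0,0,0],"fingers": 0.6},
    {"delta_pos": [-0.0263,0,0],"turn": [0,0,0],"fingers": 0.6},
    {"delta_pos": [-0.0263,0,0.0063],"turn": [0,0,0],"fingers": 0.6},
    {"delta_pos": [-0.0263,0,0.0125],"turn": [0,0,0],"fingers": 0.6},
    {"delta_pos": [-0.0263,0,0.0175],"turn": [0,0,0],"fingers": 0.6},
    {"delta_pos": [-0.0263,0,0.02],"turn": [0,0,0],"fingers": 0.6},
    {"delta_pos": [-0.0263,0,0.02],"turn": [0,0,0],"fingers": 0.6}
  ]
}}

```text
clock: 14.9
position: [0.5332, -0.2183, 0.098]
ee_rot: [0.767, 0.641, -0.001, 0.0]
ft_force: [-1.1, -1.9, 12.6]
grip_width: 0.524
grasp_force: 42.7
```

Run:
```python
from h import *
o=get_obs();print(tocase(o['position']).round(4),RC.T@o['ft_force'],o['grip_width'],o['grasp_force'])
c=snap('side');X=(pts(c)-C0)@RC
m=(abs(X[...,1])<.016)&(X[...,0]<-.06)&(X[...,0]>-.16)&(X[...,2]>.03)&(X[...,2]<.15);q=X[m]
for x in np.arange(-.15,-.06,.006):
    k=abs(q[:,0]-x)<.003
    if k.sum()>3:print(x.round(3),k.sum(),'z',np.percentile(q[k,2],[5,50,95]).round(4))
```

```text
[-0.073 -0.001  0.098] [ 2.04924529 -0.71095814 12.61836089] 0.5242848709070052 42.70089626312256
-0.132 7 z [0.0557 0.0566 0.0581]
-0.126 21 z [0.0538 0.0562 0.0583]
-0.12 33 z [0.0527 0.0546 0.0564]
-0.114 35 z [0.0542 0.0558 0.0579]
-0.108 40 z [0.0553 0.0569 0.0598]
-0.102 40 z [0.0568 0.0595 0.0621]
-0.096 38 z [0.0573 0.0609 0.0629]
-0.09 73 z [0.0581 0.0624 0.0712]
-0.084 130 z [0.0617 0.0717 0.1122]
-0.078 152 z [0.0635 0.1025 0.1145]
-0.072 55 z [0.0689 0.112  0.114 ]
-0.066 226 z [0.0702 0.1178 0.1293]
```

The bar is down in the hook: its top is at about 112–114 mm, so its centre is about 108 mm, and the lever is near 1.4 rad. Now I'll release, rise and back out.

In the tool's units: -0.1 m / 0.8 = -0.125, 0.08 m / 0.8 = 0.1.

>>> {"fn": "move_arm", "kwargs": {
  "plan": [
    {"delta_pos": [0,0,-0.0025],"turn": [0,0,0],"fingers": 0.45},
    {"delta_pos": [0,0,-0.0025],"turn": [0,0,0],"fingers": 0.25},
    {"delta_pos": [0,0,-0.0025],"turn": [0,0,0],"fingers": 0.25},
    {"delta_pos": [0,0,-0.025],"turn": [0,0,0],"fingers": 0.25},
    {"delta_pos": [0,0,-0.0875],"turn": [0,0,0],"fingers": 0.25},
    {"delta_pos": [0.0375,0,-0.125],"turn": [0,0,0],"fingers": 0.5},
    {"delta_pos": [0.1,0,-0.125],"turn": [0,0,0],"fingers": 1},
    {"delta_pos": [0.125,0,-0.125],"turn": [0,0,0],"fingers": 1},
    {"delta_pos": [0.125,0,-0.125],"turn": [0,0,0],"fingers": 1}
  ]
}}

```text
clock: 16.08
position: [0.5511, -0.118, 0.1974]
ee_rot: [0.766, 0.643, -0.0, -0.001]
ft_force: [-0.2, -0.6, 0.1]
grip_width: 0.001
grasp_force: 0.0
```

Run:
```python
from h import *
o=get_obs();print(tocase(o['position']).round(4),RC.T@o['ft_force'],o['grip_width'],o['joint_pos'].round(2))
for n in('side','top'):
    c=snap(n,n+'3');X=(pts(c)-C0)@RC
    m=(abs(X[...,1])<.02)&(X[...,0]<-.06)&(X[...,0]>-.14)&(X[...,2]>.03)&(X[...,2]<.125);q=X[m]
    print(n)
    for x in np.arange(-.138,-.06,.006):
        k=abs(q[:,0]-x)<.003
        if k.sum()>3:print(x.round(3),k.sum(),'z',np.percentile(q[k,2],[5,50,95]).round(4))
    m=(abs(X[...,1])<.08)&(X[...,0]<.0)&(X[...,0]>-.05)&(X[...,2]>.1)&(X[...,2]<.15);print('lidtop',np.median(X[m][:,2]))
a=np.radians(40);z=np.sin(a)*CX-np.cos(a)*CZ
plan(w([-.135,0,.13]),tool(CY,z))
```

```text
[-0.1748 -0.0011  0.1974] [ 0.64645799 -0.06966705  0.13353228] 0.0006097535878299362 [ 0.69  0.3  -0.66  1.66  0.19  1.25 -0.19]
side
-0.126 26 z [0.0533 0.0562 0.0575]
-0.12 29 z [0.0525 0.0541 0.0564]
-0.114 38 z [0.0525 0.0556 0.0579]
-0.108 41 z [0.0552 0.0575 0.06  ]
-0.102 37 z [0.0574 0.0594 0.0614]
-0.096 47 z [0.0568 0.0606 0.063 ]
-0.09 99 z [0.0572 0.0625 0.0757]
-0.084 191 z [0.0616 0.0771 0.1119]
-0.078 214 z [0.0653 0.1023 0.1147]
-0.072 64 z [0.0683 0.1124 0.1143]
-0.066 200 z [0.0661 0.113  0.1229]
-0.06 226 z [0.0463 0.0782 0.1178]
lidtop 0.13540250094141923
top
-0.132 4 z [0.0532 0.0537 0.0552]
-0.126 30 z [0.0511 0.0539 0.0559]
-0.12 30 z [0.0493 0.0518 0.0544]
-0.114 30 z [0.0511 0.0527 0.0563]
-0.108 30 z [0.0527 0.0548 0.0575]
-0.102 30 z [0.0538 0.0566 0.0595]
-0.096 31 z [0.0555 0.0582 0.0617]
-0.09 58 z [0.0563 0.06   0.0701]
-0.084 61 z [0.059 0.066 0.089]
-0.078 65 z [0.0675 0.1082 0.1121]
-0.072 62 z [0.1079 0.1105 0.1128]
-0.066 46 z [0.0458 0.1028 0.1239]
-0.06 13 z [0.0403 0.085  0.1227]
lidtop 0.13269117103025574
delta [-0.0368, 0.0014, 0.0667] turn [-0.003, -0.697, -0.001]
```

In the tool's units: 0.067 m / 0.8 = 0.0838, 0.001 m / 0.8 = 0.0013, -0.698 rad / 4 = -0.1745.

>>> {"fn": "move_arm", "kwargs": {
  "plan": [
    {"delta_pos": [0,0.0013,0],"turn": [0,-0.045,0],"fingers": 1},
    {"delta_pos": [0,0.0013,0.0125],"turn": [0,-0.09,0],"fingers": 1},
    {"delta_pos": [-0.0125,0.0013,0.0375],"turn": [0,-0.135,0],"fingers": 1},
    {"delta_pos": [-0.0313,0.0013,0.0625],"turn": [0,-0.1745,0],"fingers": 1},
    {"delta_pos": [-0.0463,0.0013,0.0838],"turn": [0,-0.1745,0],"fingers": 1},
    {"delta_pos": [-0.0463,0.0013,0.0838],"turn": [0,-0.1745,0],"fingers": 1},
    {"delta_pos": [-0.0463,0.0013,0.0838],"turn": [0,-0.1745,0],"fingers": 1}
  ]
}}

```text
clock: 17.05
position: [0.5455, -0.1576, 0.1311]
ee_rot: [0.722, 0.602, -0.262, 0.218]
ft_force: [-0.5, -0.2, -0.3]
grip_width: -0.005
grasp_force: 0.0
```

Run:
```python
from h import *
o=get_obs();print(tocase(o['position']).round(4),RC.T@o['ft_force'],o['joint_pos'].round(2))
a=np.radians(40);z=np.sin(a)*CX-np.cos(a)*CZ
for x,h in((-.120,.085),(-.1167,.0694),(-.1129,.0622),(-.1157,.0478),(-.1143,.0391),(-.1079,.0327),(-.1014,.0293),(-.094,.0274),(-.090,.0274)): plan(w([x,0,h]),tool(CY,z))
```

```text
[-0.1349  0.0003  0.1311] [ 0.28870354 -0.47168766 -0.25921434] [ 0.27  0.48 -0.54  1.74  0.87  1.44 -0.77]
delta [0.0181, -0.0002, 0.0449] turn [-0.003, -0.002, -0.003]
delta [0.0256, -0.0002, 0.059] turn [-0.003, -0.002, -0.003]
delta [0.0273, -0.0002, 0.0669] turn [-0.003, -0.002, -0.003]
delta [0.0387, -0.0002, 0.0762] turn [-0.003, -0.002, -0.003]
delta [0.0432, -0.0002, 0.0838] turn [-0.003, -0.002, -0.003]
delta [0.0424, -0.0002, 0.0928] turn [-0.003, -0.002, -0.003]
delta [0.0396, -0.0002, 0.0996] turn [-0.003, -0.002, -0.003]
delta [0.0351, -0.0001, 0.1058] turn [-0.003, -0.002, -0.003]
delta [0.032, -0.0001, 0.1083] turn [-0.003, -0.002, -0.003]
```

In the tool's units: 0.108 m / 0.8 = 0.135, 0.059 m / 0.8 = 0.0738.

>>> {"fn": "move_arm", "kwargs": {
  "plan": [
    {"delta_pos": [0.0225,0,0.0563],"turn": [0,0,0],"fingers": 1},
    {"delta_pos": [0.0319,0,0.0738],"turn": [0,0,0],"fingers": 1},
    {"delta_pos": [0.0344,0,0.0838],"turn": [0,0,0],"fingers": 1},
    {"delta_pos": [0.0413,0,0.09],"turn": [0,0,0],"fingers": 1},
    {"delta_pos": [0.0481,0,0.095],"turn": [0,0,0],"fingers": 1},
    {"delta_pos": [0.0538,0,0.105],"turn": [0,0,0],"fingers": 1},
    {"delta_pos": [0.0531,0,0.1163],"turn": [0,0,0],"fingers": 1},
    {"delta_pos": [0.0494,0,0.1244],"turn": [0,0,0],"fingers": 1},
    {"delta_pos": [0.0438,0,0.1325],"turn": [0,0,0],"fingers": 1},
    {"delta_pos": [0.04,0,0.135],"turn": [0,0,0],"fingers": 1},
    {"delta_pos": [0.04,0,0.135],"turn": [0,0,0],"fingers": 1}
  ]
}}

```text
clock: 18.42
position: [0.5368, -0.1997, 0.026]
ee_rot: [0.721, 0.603, -0.263, 0.218]
ft_force: [0.0, 1.2, -2.1]
grip_width: -0.003
grasp_force: 1.1
```

Run:
```python
from h import *
o=get_obs();print(tocase(o['position']).round(4),RC.T@o['ft_force'],o['joint_pos'].round(2))
```

```text
[-0.0919 -0.0008  0.026 ] [-1.16537665 -0.20355181 -2.12839577] [ 0.3   0.62 -0.48  1.81  0.98  1.28 -0.87]
```

In the tool's units: -0.17 m / 0.8 = -0.2125, -0.13 m / 0.8 = -0.1625.

>>> {"fn": "move_arm", "kwargs": {
  "plan": [
    {"delta_pos": [0.0125,0,-0.0375],"turn": [0,0,0],"fingers": 1},
    {"delta_pos": [0,0,-0.1],"turn": [0,0,0],"fingers": 1},
    {"delta_pos": [0,0,-0.1625],"turn": [0,0,0],"fingers": 1},
    {"delta_pos": [0,0,-0.2125],"turn": [0,0,0],"fingers": 1},
    {"delta_pos": [0,0,-0.2125],"turn": [0,0,0],"fingers": 1}
  ]
}}

```text
clock: 19.05
position: [0.5581, -0.0902, 0.1588]
ee_rot: [0.72, 0.604, -0.261, 0.22]
ft_force: [0.4, -0.6, -0.7]
grip_width: 0.002
grasp_force: 0.0
```

Run:
```python
from h import *
o=get_obs();print(tocase(o['position']).round(4),o['ft_force'])
for n in('side','top'):
    c=snap(n);X=(pts(c)-C0)@RC
    m=(abs(X[...,1])<.02)&(X[...,0]<-.058)&(X[...,0]>-.16)&(X[...,2]>.005)&(X[...,2]<.125);q=X[m]
    print(n,m.sum())
    for z in np.arange(.01,.125,.008):
        k=abs(q[:,2]-z)<.004
        if k.sum()>3:print(z.round(3),k.sum(),'x',np.percentile(q[k,0],[3,50,97]).round(4))
    if n=='side': cv2.imwrite('pics/end.png',cv2.resize(c['color'][160:310,270:470,::-1],(800,600)))
```

```text
[-0.2034  0.0008  0.1588] [ 0.42080732 -0.62832957 -0.69591458]
side 624
0.01 10 x [-0.083  -0.0822 -0.0802]
0.018 57 x [-0.0839 -0.0801 -0.0765]
0.026 43 x [-0.0799 -0.078  -0.0751]
0.034 49 x [-0.0797 -0.0774 -0.0603]
0.042 51 x [-0.0797 -0.0773 -0.0595]
0.05 61 x [-0.0792 -0.0765 -0.0604]
0.058 34 x [-0.0799 -0.0773 -0.0612]
0.066 6 x [-0.0863 -0.0599 -0.0584]
0.106 68 x [-0.0816 -0.0665 -0.0611]
0.114 169 x [-0.0814 -0.0656 -0.0608]
0.122 74 x [-0.0669 -0.0644 -0.0596]
top 212
0.01 5 x [-0.0838 -0.083  -0.0823]
0.042 5 x [-0.0638 -0.0631 -0.0606]
0.058 7 x [-0.0819 -0.0775 -0.0596]
0.066 22 x [-0.0856 -0.0814 -0.066 ]
0.074 4 x [-0.0817 -0.0732 -0.0624]
0.098 13 x [-0.0756 -0.068  -0.0662]
0.106 90 x [-0.0782 -0.073  -0.0649]
0.114 43 x [-0.0811 -0.0759 -0.0631]
0.122 15 x [-0.0664 -0.0645 -0.0599]
```

View pics/end.png

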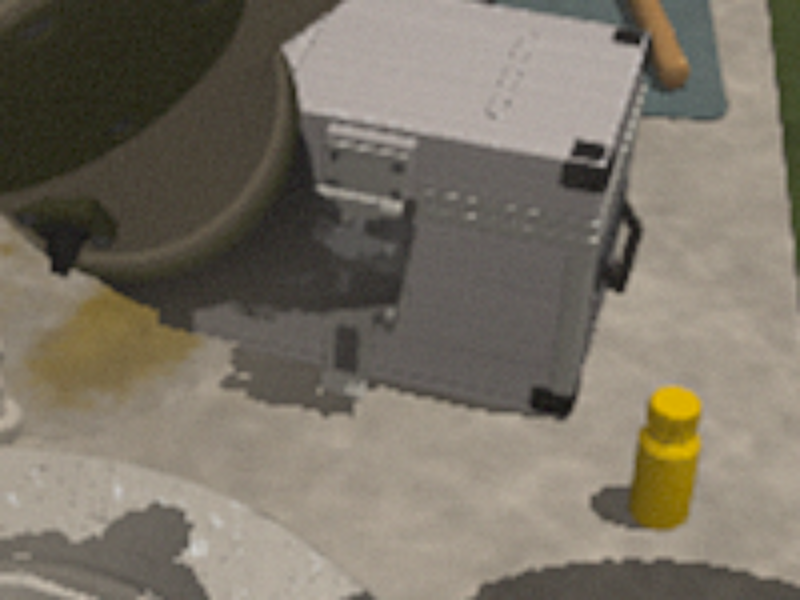

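The lever hangs vertical at x = −77.5 mm (crop (348,350)), so it is home. The bar lies in the keeper at crop (360,195), the lid is shut and the robot is clear. I'll hand in.

```bash
python3 -c "from h import *; print(hand_in())"
```

```text
the job is handed in; nothing more can be done
None
```

The job is handed in, with no verdict returned: by the cameras, the black-capped vial is seated in its hole, the lid is shut, the bar is in the keeper and the lever is home. The arm never went near the bystanders, though I did not re-measure them.

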